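# Move the vacuum over to the station with the funnel

## Robot

A 6-joint arm with a two-finger parallel gripper is mounted at the origin on a cart in front of the work surface, level with it; the furniture and walls round the work are solid. World frame = base frame: x ahead of the robot, y to its left, z up, the work surface at z = 0. Lengths are in m, angles in rad, forces in N, time in s.
With the tool pointing down it reaches from about 0.375 to 0.9 m from the base axis. Payload 3.1 kg.
Tool frame: the origin (TCP) lies on the centre line of the jaws, within the pads' length; the fingertips stand robot.nose_length ahead of it and the grasp point (between the pads) lies 6 mm ahead of it (robot.nose_length is the distance from the TCP to the fingertips, in m); z points along the fingers, y is the line along which they close (so a half turn about z gives the same grasp; the last joint's range is limited). The gripper opens to 87 mm and grips with 3 to 60 N. Pads are 19 mm wide; open, the fingers measure 117 mm over their backs; the gripper's body (75 mm by 190 mm) begins 51 mm behind the grasp point.
Start: joints at [0.955, 0.527, 1.433, -0, 1.181, -0.178], TCP at [0.265, 0.566, 0.248] pointing down, gripper open.
Joint ranges: [-3.08, 3.08], [-0.75, 2.2], [0.22, 2.44], [-1.43, 4.57], [0, 2.65], [-2.85, 2.85]. Speed limits (rad/s): [2.79, 2.79, 3.14, 3.14, 3.14, 3.14].

## Interface

Orientations are given as a unit quaternion [x, y, z, w].
In Python, from rig import robot gives the robot as it stands.
- The arm moves only by the shell command python3 -m crank 'ROWS' [FORCE]. ROWS is JSON, one flat list of numbers, 7 for each row, row after row: the shift along the tool's x, y, z in mm, then the turn, a rotation vector about the tool's x, y, z in degrees, then the closure in counts, from 0 (fully open) to 255 (shut). In form: [x, y, z, ax, ay, az, fingers, x, y, z, ax, ay, az, fingers, ...]. A call has exactly 5 rows; each row is the pose to reach, as a shift and turn from the pose commanded when the call began, along the tool's axes at that moment; what a row does not reach only later rows make up. A row lasts 1/12 s, in which the tool goes at most 41.7 mm and 7.16 degrees, less where a joint would pass 70% of its speed; a pose out of reach is approached as far as the arm can. A call with a gripper value outside its range is refused whole. The fingers move at their own pace and stop on an object; FORCE is the grip in N (left out, the last holds). Time passes only in rows, so rows that repeat a pose let the fingers close, or fill a call up. It gives the time, the measured TCP pose, the force, the opening and the grip force at its end, in the units of the state.
- robot.get_obs(): the state, without advancing time (a new reading comes with each control period).
- robot.camera(name): name is "scene" or "side" or "wrist"; returns a dict with "pixels" (420x560x3 uint8, red, green, blue), "intrinsics" (3x3 intrinsics, pixels), "extrinsics" (4x4, takes a point from camera to world coordinates); the wrist camera has in their place "mount" (4x4, takes a point from camera to tool coordinates, whose origin is the TCP and whose axes are the flange's). Camera axes: x right, y down, z forward; pixel columns grow to the right and rows downward; lengths in m; the calibration is good to about 2 mm. A picture is of the moment at which its call begins: read the wrist's pose just before it. There is no depth.
- robot.hand_in(): hands the job in; it is judged then, once.
The state is a dict: "time": time; "q": joint angles; "joint_velocities": joint speeds; "joint_torque": joint torques, N m; "position": TCP position; "tool_rot": TCP orientation; "ft_force": force on the tool from outside, world axes, zero at the start; "moment": the same for the moment, N m; "grip_width": finger opening in m; "grip_force": force on a finger pad.
Only numpy, scipy, OpenCV 4.12 (cv2) and the standard library are available. Lean on these libraries where they do the work, as an engineer would, in place of code of your own. Each camera call takes 0.05 s, during which the arm holds its last target. There are 200 camera calls.

## Task

The vacuum filtration manifold is still drawing through its bare seat. With the closed fingertips, push that station's tap lever round until the tap is fully shut (lever square across its branch pipe), and push the lever of the station that carries the steel funnel until that tap is fully open (lever in line with its branch pipe, over the header), in either order. Only push, gently: grip and lift nothing, and leave the capped station's tap shut, the funnel in its seat and the bottles and dishes round the manifold where they are.

Things in the scene. Friction and masses are not known exactly. Their poses are not given: they have to be found in the camera images.
- manifold: Fixed steel filtration manifold. Origin on the bench under the middle tap's pivot; x points from the header pipe to the three seats, y left along the header. Header: 30 mm thick, axis at x -50 mm, z 75 mm, y -209 to +215 mm. At its left end a jar (80 mm wide, 127 mm high, y +262 mm), at its right a dial gauge (y -276 to -228 mm, below 105 mm). Stations at y -140, 0, +140 mm, in any order.
- bare_station: The station whose seat is empty: an open steel dish with a grey disc. Origin on the bench under its tap's pivot, axes as the manifold's. The branch pipe runs along x from the header (x -50 mm) through the tap (x 0) to the seat (centre x 135 mm, 68 mm wide, rim at z 126 mm). The fixed pipework under the lever ends below z 114 mm at the pivot, 95 mm elsewhere.
- funnel_station: The station whose seat carries the open steel funnel; same measures and axes as the bare station.
- capped_station: The station whose seat is closed by a round steel cap with a small knob (75 mm wide, top 155 mm above the bench, fixed); same measures and axes. Its tap is shut and stays so.
- bare_tap (a joint): Bare station's tap angle, rad: 0 = shut, lever along the station's +y; pi/2 = open, lever along its -x (over the header). Grows anticlockwise from above about the vertical through the station's origin; stops at 0 and pi/2; stays where left. Starts 1.1 to pi/2. Friction 0.12 N m. Lever: black sleeve 16 mm wide, 36 to 92 mm from the pivot, z 116 to 130 mm.
- funnel_tap (a joint): Angle of the funnel station's tap, measured and built as the bare station's. It starts between 0 and 0.2.
- capped_tap (a joint): Angle of the capped station's tap, measured and built as the others. It starts at 0 (shut).
- bare_lever (a point): Middle of the black sleeve of the bare station's lever, 65 mm from the pivot, 123 mm above the bench.
- funnel_lever (a point): Middle of the black sleeve of the funnel station's lever, 65 mm from the pivot, 123 mm above the bench.
- capped_lever (a point): Middle of the black sleeve of the capped station's lever, 65 mm from the pivot, 123 mm above the bench.
- funnel: Loose steel funnel, an open cup 83 mm wide at the rim and 56 mm at the foot, 80 mm high, standing in the seat of the funnel station; origin at the centre of its underside, 116 mm above the bench; z up.
- bottle: Loose bottle with a blue cap, 56 mm wide, 106 mm high, standing to the right of the right-hand station; bystander. Origin at the centre of its underside.
- wash_bottle: Loose wash bottle with a red cap, 65x87 mm, 204 mm high, standing right behind the manifold (another stands far off at the back); bystander. Origin at the centre of its underside.
- petri_0: Loose dish with lid, 62 mm wide, 16 mm high, to the left behind the trap jar; bystander. Origin at the centre of its underside.
- funnel_seat (a point): Centre of the floor of the funnel station's seat, 116 mm above the bench, where the funnel stands; axes as the station's.
- petri_1: Loose dish with lid, 62 mm wide, 16 mm high, to the right of the manifold; bystander. Origin at the centre of its underside.
Mind the look-alikes: they are no part of the job. Leave any orange or purple look-alike of the funnel alone.

How it is judged:
By the outcome, as a careful person would: the job done as asked, in the order asked, and still so for the second after the job is handed in, with the robot touching nothing.
It also fails if it takes over 51 s, if anything falls off the work surface, if the arm or the gripper's body presses on something with over 40 N, if the wrist force passes 120 N, or if a joint passes its speed limit or range.

## Working session

There is one attempt and no reset: what is moved stays moved. The work goes in short steps, Python scripts to look and compute and a shell command to move; the robot and the scene stay as the last step left them, time stands still between calls to the robot, and variables do not carry over. Pictures are saved under pics/ and viewed, at most 10 in all, crops included, and the job is handed in when it is done.

```bash
mkdir -p pics; ls
python3 - <<'E'
from rig import robot
import cv2,numpy as np
print(robot.nose_length, robot.get_obs())
for n in("scene","side","wrist"):
    c=robot.camera(n); cv2.imwrite(f"pics/{n}0.png",c["pixels"][:,:,::-1])
    np.savez(f"pics/{n}0.npz",**{k:np.array(v) for k,v in c.items()})
    print(n,np.round(c["intrinsics"],1).tolist(),np.round(c.get("extrinsics",c.get("mount")),4).tolist())
E
```

```text
pics
0.025 {'time': 0.0, 'q': array([ 9.54494730e-01,  5.28473151e-01,  1.43390523e+00, -2.38480974e-05,
        1.18138664e+00, -1.78509745e-01]), 'joint_velocities': array([ 0.00060386,  0.00148589,  0.00120528, -0.00110866,  0.00025718,
        0.00025813]), 'joint_torque': array([ 6.26167894e-04, -4.40042889e+01, -1.76592278e+01,  6.34091184e-02,
        5.80260472e-02, -1.54708255e-04]), 'position': array([0.26454768, 0.56549918, 0.24656635]), 'tool_rot': array([ 2.17147469e-01,  9.76138206e-01, -1.00580323e-03, -4.10215980e-04]), 'ft_force': array([-0.62512747,  0.66630224,  0.20446532]), 'moment': array([-0.01731768,  0.02756784, -0.01697912]), 'grip_force': 0.0, 'grip_width': 0.08725664375926188}
scene [[381.5, 0.0, 279.1], [0.0, 381.5, 208.2], [0.0, 0.0, 1.0]] [[0.6196, -0.4854, 0.6168, -0.1207], [-0.7847, -0.4014, 0.4724, -0.4952], [0.0183, -0.7767, -0.6296, 0.8061], [0.0, 0.0, 0.0, 1.0]]
side [[475.4, 0.0, 279.1], [0.0, 475.4, 211.8], [0.0, 0.0, 1.0]] [[-0.9894, -0.0897, 0.114, 0.4373], [-0.1427, 0.4616, -0.8756, 1.2549], [0.0259, -0.8826, -0.4695, 0.7239], [0.0, 0.0, 0.0, 1.0]]
wrist [[341.0, 0.0, 274.1], [0.0, 341.0, 212.4], [0.0, 0.0, 1.0]] [[-0.0006, -0.9611, -0.2762, 0.0754], [1.0, -0.0005, -0.0003, -0.0007], [0.0001, -0.2762, 0.9611, -0.1377], [0.0, 0.0, 0.0, 1.0]]
```

View pics/scene0.png

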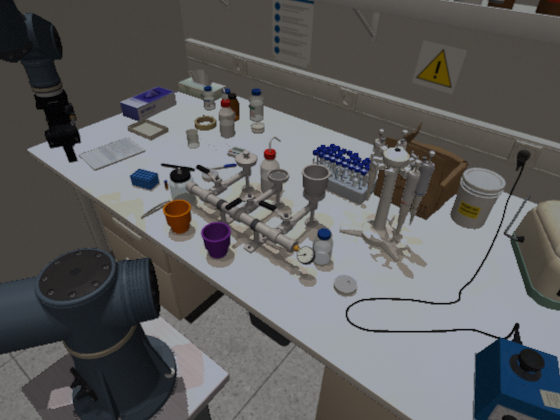

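View pics/side0.png

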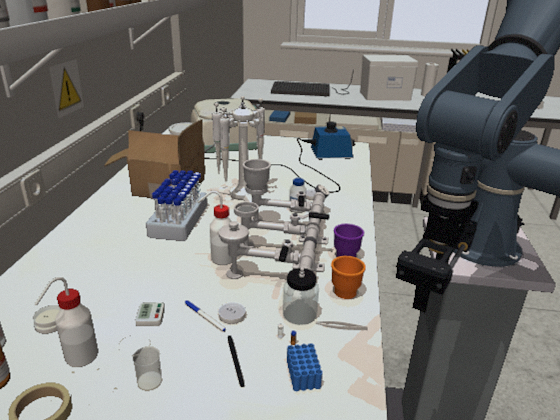

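The scene view shows the jar at (180,180) and the gauge at (305,255). Between them are three seats: capped (246,158), an apparently bare one (278,178), and the steel funnel (316,180). The orange (178,217) and purple (216,240) cups are look-alikes in front. I'll confirm with one enlarged crop.

Run:
```python
import cv2,numpy as np
a=cv2.imread("pics/scene0.png")[145:270,170:340]; b=cv2.imread("pics/side0.png")[150:300,200:350]
a=cv2.resize(a,None,fx=4,fy=4,interpolation=cv2.INTER_CUBIC)
cv2.imwrite("pics/crop1.png",cv2.convertScaleAbs(a,alpha=1.3))
cv2.imwrite("pics/crop2.png",cv2.resize(b,None,fx=4,fy=4,interpolation=cv2.INTER_CUBIC))
```

```text
(no output)
```

View pics/crop1.png

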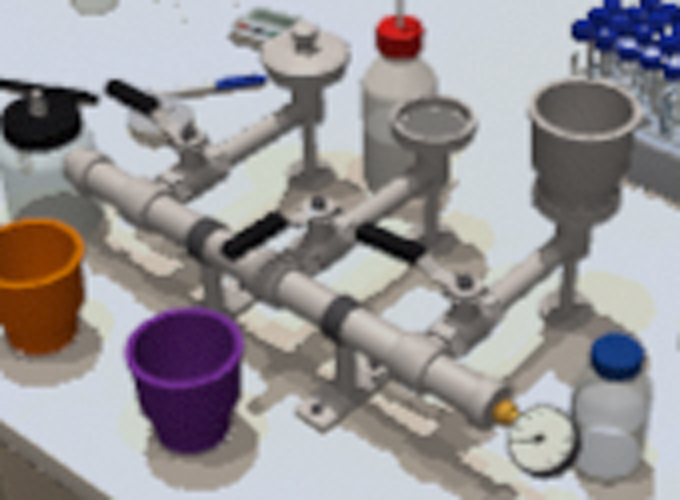

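View pics/crop2.png

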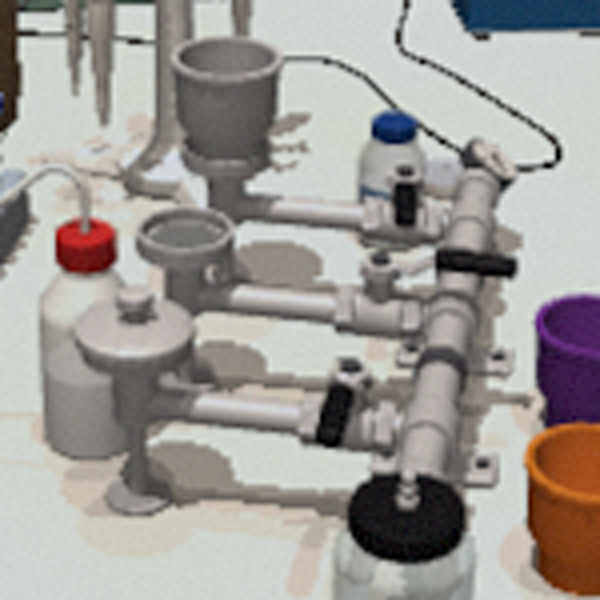

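Confirmed left to right: capped seat with knob (crop 305,50), bare dish with grey disc (433,120) in the middle, and the steel funnel (585,140) on the right. The bare lever sleeve (254,236) lies roughly over the header. The funnel lever sleeve (391,243) points left, so that tap is shut. Next I triangulate the hubs and sleeves.

```bash
cat > h.py <<'E'
import numpy as np
def ray(c,T,uv,K):
    d=T[:3,:3]@np.linalg.solve(K,[uv[0],uv[1],1.]); return T[:3,3],d/np.linalg.norm(d)
def tri(rs):
    A=sum(np.eye(3)-np.outer(d,d) for o,d in rs); b=sum((np.eye(3)-np.outer(d,d))@o for o,d in rs)
    p=np.linalg.solve(A,b); return p,[1e3*np.linalg.norm(np.cross(p-o,d)) for o,d in rs]
def plane(r,z): o,d=r; return o+d*(z-o[2])/d[2]
E
python3 - <<'E'
from h import *
s=np.load("pics/scene0.npz");t=np.load("pics/side0.npz")
P={'capH':((189,130),(350,367)),'bareH':((319,203),(380,258)),'funH':((465,283),(405,172)),
'capL':((132,97),(334,414)),'bareL':((254,236),(477,263)),'funL':((391,243),(405,202)),
'bareseat':((433,125),(187,230)),'funrim':((585,108),(228,62)),'bcap':((617,355),(393,127)),'wcap':((400,38),(85,247))}
R={}
for n,(a,b) in P.items():
    ra=ray(0,s['extrinsics'],(170+a[0]/4,145+a[1]/4),s['intrinsics']);rb=ray(0,t['extrinsics'],(200+b[0]/4,150+b[1]/4),t['intrinsics'])
    p,e=tri([ra,rb]);R[n]=p
    print(n,p.round(4),np.round(e[0],1), plane(ra,.123).round(3),plane(rb,.123).round(3))
d=R['capH']-R['funH'];yaw=np.arctan2(-d[0],d[1]);print('yaw',yaw,np.linalg.norm(d[:2]))
x=np.array([np.cos(yaw),np.sin(yaw)]);y=np.array([-x[1],x[0]])
o=(R['capH']+R['bareH']+R['funH'])[:2]/3;print('o',o)
for n,p in R.items():print(n,((p[:2]-o)@x).round(3),((p[:2]-o)@y).round(3),p[2].round(3))
E
```

```text
capH [0.5461 0.2678 0.1166] 3.8 [0.545 0.262 0.123] [0.542 0.282 0.123]
bareH [0.5426 0.1259 0.1163] 2.2 [0.539 0.12  0.123] [0.539 0.141 0.123]
funH [ 0.5397 -0.0135  0.1151] 2.2 [ 0.535 -0.019  0.123] [0.537 0.006 0.123]
capL [0.5464 0.3312 0.1219] 2.4 [0.549 0.331 0.123] [0.544 0.335 0.123]
bareL [0.4775 0.1306 0.1219] 2.8 [0.48  0.13  0.123] [0.475 0.136 0.123]
funL [0.5339 0.0494 0.1221] 2.6 [0.537 0.049 0.123] [0.532 0.055 0.123]
bareseat [0.6751 0.1211 0.1206] 0.5 [0.673 0.119 0.123] [0.674 0.126 0.123]
funrim [ 0.6744 -0.0157  0.1921] 3.8 [0.771 0.04  0.123] [ 0.701 -0.173  0.123]
bcap [ 0.5605 -0.1284  0.0988] 2.5 [ 0.54  -0.141  0.123] [ 0.554 -0.071  0.123]
wcap [0.7272 0.1992 0.1446] 2.3 [0.759 0.223 0.123] [0.736 0.163 0.123]
yaw -0.02250010453287644 0.28137365406756487
o [0.54278567 0.12671879]
capH 0.0 0.141 0.117
bareH -0.0 -0.001 0.116
funH 0.0 -0.14 0.115
capL -0.001 0.205 0.122
bareL -0.065 0.002 0.122
funL -0.007 -0.077 0.122
bareseat 0.132 -0.003 0.121
funrim 0.135 -0.139 0.192
bcap 0.023 -0.255 0.099
wcap 0.183 0.077 0.145
```

```bash
python3 -m crank '[0,0,0,0,0,-7,255, 0,0,0,0,0,-14,255, 0,0,0,0,0,-20,255, 0,0,0,0,0,-23.8,255, 0,0,0,0,0,-23.8,255]' 10
cat > st.py <<'E'
# print TCP in manifold frame (mm) and tool-y direction
from rig import robot; import numpy as np
from scipy.spatial.transform import Rotation as R
o=robot.get_obs(); yaw=-.0225; p=o['position']; c,s=np.cos(yaw),np.sin(yaw)
d=p[:2]-[.5428,.1267]; m=[c*d[0]+s*d[1],-s*d[0]+c*d[1],p[2]]
M=R.from_quat(o['tool_rot']).as_matrix()
print('t',o['time'],'manif mm',np.round(np.array(m)*1e3,1),'yang',np.degrees(np.arctan2(M[1,1],M[0,1])).round(1),'z',M[:,2].round(3),'F',o['ft_force'].round(1),'w',o['grip_width'])
E
python3 st.py
```

```text
time: 0.57
position: [0.2648, 0.5658, 0.2471]
tool_rot: [0.011, 1.0, -0.0, -0.0]
ft_force: [0.2, 0.1, -0.1]
grip_width: 0.0618
grip_force: 0.0
t 0.5667 manif mm [-287.8  432.7  247.1] yang 88.8 z [-0.001 -0.001 -1.   ] F [ 0.2  0.1 -0.1] w 0.06175011651461456
```

```bash
python3 -m crank '[-14,-32,0,0,0,0,255, -28,-64,0,0,0,0,255, -42,-96,0,0,0,0,255, -56,-128,0,0,0,0,255, -70,-160,0,0,0,0,255]' && python3 -m crank '[-14,-32,0,0,0,0,255, -28,-64,0,0,0,0,255, -42,-96,0,0,0,0,255, -56,-128,0,0,0,0,255, -70,-160,0,0,0,0,255]' && python3 -m crank '[-14,-32,0,0,0,0,255, -28,-64,0,0,0,0,255, -42,-96,0,0,0,0,255, -56,-128,0,0,0,0,255, -73,-158,0,0,0,0,255]'; python3 -m crank '[0,0,20,0,0,0,255, 0,0,40,0,0,0,255, 0,0,50,0,0,0,255, 0,0,50,0,0,0,255, 0,0,50,0,0,0,255]'; python3 st.py
python3 - <<'E'
from rig import robot; import cv2
cv2.imwrite("pics/w1.png",robot.camera("wrist")["pixels"][:,:,::-1])
E
```

```text
time: 0.98
position: [0.3315, 0.4031, 0.2474]
tool_rot: [0.012, 1.0, -0.0, -0.0]
ft_force: [0.3, 0.0, 0.3]
grip_width: 0.0284
grip_force: 0.0
time: 1.4
position: [0.398, 0.2414, 0.2476]
tool_rot: [0.012, 1.0, 0.0, 0.0]
ft_force: [0.7, 0.7, -0.2]
grip_width: 0.0017
grip_force: 0.0
time: 1.82
position: [0.4669, 0.0816, 0.2476]
tool_rot: [0.012, 1.0, 0.0, -0.0]
ft_force: [0.6, 0.2, 0.8]
grip_width: 0.0003
grip_force: 0.0
time: 2.23
position: [0.4669, 0.0833, 0.1972]
tool_rot: [0.012, 1.0, 0.0, -0.001]
ft_force: [0.4, 0.5, -0.5]
grip_width: 0.0005
grip_force: 0.0
t 2.2333 manif mm [-74.9 -45.1 197.2] yang 88.6 z [-0.001  0.    -1.   ] F [ 0.4  0.5 -0.5] w 0.0004533900226131171
```

View pics/w1.png

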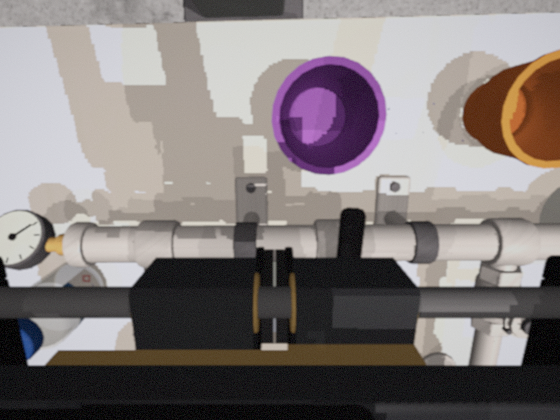

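The wrist view shows the bare lever tip at (350,212), which gives manifold (-91, +2) mm at z 0.13. That matches the 92 mm sleeve end, so the frame is good. The closed fingers at (275,290) are clear on the lever's right side. I descend and push round.

```bash
python3 -m crank '[0,0,20,0,0,0,255, 0,0,40,0,0,0,255, 0,0,55,0,0,0,255, 0,0,60,0,0,0,255, 0,0,60,0,0,0,255]'; python3 -m crank '[-1,9,0,0,0,0,255, -2,18,0,0,0,0,255, -3,27,0,0,0,0,255, -4,36,0,0,0,0,255, -4,45,0,0,0,0,255]'; python3 st.py
```

```text
time: 2.7
position: [0.467, 0.0836, 0.1373]
tool_rot: [0.011, 1.0, 0.0, -0.0]
ft_force: [-0.0, 0.9, -0.2]
grip_width: 0.0001
grip_force: 0.0
time: 3.12
position: [0.4727, 0.1291, 0.1383]
tool_rot: [0.011, 1.0, -0.0, 0.001]
ft_force: [1.0, -2.7, 1.6]
grip_width: 0.0005
grip_force: 1.4
t 3.1167 manif mm [-70.1   0.9 138.3] yang 88.8 z [ 0.002 -0.001 -1.   ] F [ 1.  -2.7  1.6] w 0.00047464510737643787
```

```bash
python3 -m crank '[0,8,0,0,0,0,255, 0,16,0,0,0,0,255, -1,23,0,0,0,0,255, -4,31,0,0,0,0,255, -8,38.5,0,0,0,0,255]'; python3 st.py
```

```text
time: 3.53
position: [0.4804, 0.1673, 0.1373]
tool_rot: [0.011, 1.0, -0.0, -0.001]
ft_force: [-0.5, -2.3, -0.4]
grip_width: 0.0006
grip_force: 1.1
t 3.5333 manif mm [-63.3  39.2 137.3] yang 88.7 z [-0.002 -0.    -1.   ] F [-0.5 -2.3 -0.4] w 0.0005668862888910417
```

Pushing at about 2.5 N as expected; continuing.

```bash
python3 -m crank '[-5,6.5,0,0,0,0,255, -12,15,0,0,0,0,255, -17,19,0,0,0,0,255, -22,23,0,0,0,0,255, -27.5,26.5,0,0,0,0,255]'; python3 st.py;  python3 -m crank '[-4.5,2,0,0,0,0,255, -8.5,4,0,0,0,0,255, -12.5,5.5,0,0,0,0,255, -15,7,0,0,0,0,255, -16,7,0,0,0,0,255]'; python3 st.py
```

```text
time: 3.95
position: [0.5093, 0.193, 0.1373]
tool_rot: [0.011, 1.0, 0.0, -0.001]
ft_force: [-2.1, -0.1, 0.5]
grip_width: 0.0003
grip_force: 0.9
t 3.95 manif mm [-35.   65.5 137.3] yang 88.7 z [-0.001  0.    -1.   ] F [-2.1 -0.1  0.5] w 0.0002869876988720784
time: 4.37
position: [0.5242, 0.1991, 0.1373]
tool_rot: [0.011, 1.0, -0.0, -0.002]
ft_force: [-4.7, -0.6, 3.1]
grip_width: 0.0007
grip_force: 2.6
t 4.3667 manif mm [-20.2  71.9 137.3] yang 88.7 z [-0.003 -0.    -1.   ] F [-4.7 -0.6  3.1] w 0.0006831427095459982
```

```bash
python3 -m crank '[-0.5,0,0,0,0,0,255, -1,0,0,0,0,0,255, -1,0,0,0,0,0,255, -1,0,0,0,0,0,255, -1,0,0,0,0,0,255]'; python3 st.py;  python3 -m crank '[-0.5,0,0,0,0,0,255, -1,0,0,0,0,0,255, -1,0,0,0,0,0,255, -1,0,0,0,0,0,255, -1,0,0,0,0,0,255]'; python3 st.py
```

```text
time: 4.78
position: [0.5242, 0.1991, 0.1374]
tool_rot: [0.011, 1.0, -0.0, -0.002]
ft_force: [-5.5, 0.1, 1.8]
grip_width: 0.0003
grip_force: 2.6
t 4.7833 manif mm [-20.2  71.9 137.4] yang 88.7 z [-0.004 -0.    -1.   ] F [-5.5  0.1  1.8] w 0.00034723516398542283
time: 5.2
position: [0.5243, 0.1991, 0.1374]
tool_rot: [0.011, 1.0, -0.0, -0.003]
ft_force: [-6.8, -1.3, 3.7]
grip_width: 0.0005
grip_force: 3.4
t 5.2 manif mm [-20.2  71.9 137.4] yang 88.7 z [-0.006 -0.    -1.   ] F [-6.8 -1.3  3.7] w 0.0004709780065300516
```

The tap is at its stop: the position holds while the force rises. I back off, lift and go over to the funnel lever's far side.

```bash
python3 -m crank '[7,0,0,0,0,0,255, 14,0,0,0,0,0,255, 14,0,-20,0,0,0,255, 14,0,-45,0,0,0,255, 14,0,-65,0,0,0,255]'; python3 -m crank '[-12,-28,0,0,0,0,255, -24,-56,0,0,0,0,255, -38,-84,0,0,0,0,255, -52,-112,0,0,0,0,255, -64,-140,0,0,0,0,255]';python3 -m crank '[0,0,0,0,0,0,255, 0,0,0,0,0,0,255, 0,0,0,0,0,0,255, 0,0,0,0,0,0,255, 0,0,0,0,0,0,255]'; python3 st.py
python3 - <<'E'
from rig import robot; import cv2
cv2.imwrite("pics/w2.png",robot.camera("wrist")["pixels"][:,:,::-1])
E
```

```text
time: 5.62
position: [0.514, 0.1997, 0.2038]
tool_rot: [0.011, 1.0, 0.0, 0.001]
ft_force: [0.3, -0.3, 0.4]
grip_width: 0.0004
grip_force: 0.0
time: 6.03
position: [0.5758, 0.0568, 0.2032]
tool_rot: [0.011, 1.0, 0.0, 0.002]
ft_force: [0.9, 0.7, -0.7]
grip_width: 0.0006
grip_force: 0.0
time: 6.45
position: [0.5735, 0.0593, 0.2026]
tool_rot: [0.01, 1.0, 0.0, -0.0]
ft_force: [-0.1, 0.0, -0.4]
grip_width: 0.0004
grip_force: 0.0
t 6.45 manif mm [ 32.3 -66.7 202.6] yang 88.8 z [-0.  0. -1.] F [-0.1  0.  -0.4] w 0.00040429516166944025
```

View pics/w2.png

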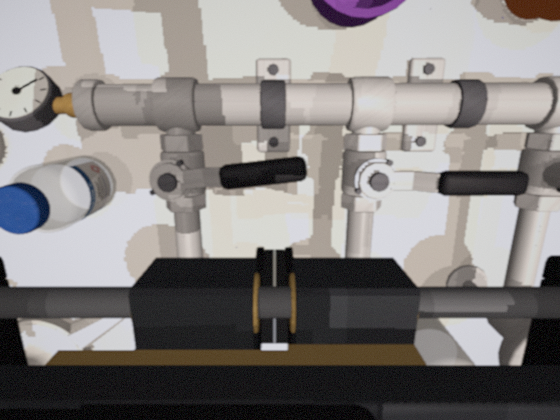

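The bare lever (sleeve 440–527, row 183) is now parallel to the header, so it is shut. The funnel lever sleeve sits at (262,172) from its hub (168,182), with the fingers on its far side. I descend and push.

```bash
python3 -m crank '[0,0,20,0,0,0,255, 0,0,40,0,0,0,255, 0,0,58,0,0,0,255, 0,0,65,0,0,0,255, 0,0,65,0,0,0,255]'; python3 st.py; python3 -m crank '[6,0,0,0,0,0,255, 12.5,0,0,0,0,0,255, 19,1,0,0,0,0,255, 25,1,0,0,0,0,255, 31.5,2,0,0,0,0,255]'; python3 st.py
```

```text
time: 6.92
position: [0.5726, 0.0588, 0.1358]
tool_rot: [0.011, 1.0, 0.0, -0.002]
ft_force: [-0.3, 1.1, -0.5]
grip_width: 0.0004
grip_force: 0.0
t 6.9167 manif mm [ 31.4 -67.2 135.8] yang 88.8 z [-0.004  0.    -1.   ] F [-0.3  1.1 -0.5] w 0.00037973931844949424
time: 7.33
position: [0.5437, 0.0604, 0.1387]
tool_rot: [0.011, 1.0, -0.0, 0.002]
ft_force: [2.0, -1.7, -0.3]
grip_width: 0.0006
grip_force: 1.1
t 7.3333 manif mm [  2.4 -66.3 138.7] yang 88.7 z [ 0.005 -0.001 -1.   ] F [ 2.  -1.7 -0.3] w 0.0006381095310510127
```

```bash
python3 -m crank '[6.7,-0.5,0,0,0,0,255, 12.7,-1.5,0,0,0,0,255, 19.7,-2.6,0,0,0,0,255, 28.7,-5.5,0,0,0,0,255, 37.7,-10,0,0,0,0,255]'; python3 st.py
```

```text
time: 7.75
position: [0.5042, 0.0516, 0.1377]
tool_rot: [0.011, 1.0, 0.0, 0.0]
ft_force: [2.1, 1.4, -0.1]
grip_width: 0.0008
grip_force: 1.1
t 7.75 manif mm [-36.9 -76.  137.7] yang 88.7 z [ 0.001  0.    -1.   ] F [ 2.1  1.4 -0.1] w 0.0008026481418186701
```

```bash
python3 -m crank '[5,-3.5,0,0,0,0,255, 10,-7,0,0,0,0,255, 15.4,-11.7,0,0,0,0,255, 19,-16,0,0,0,0,255, 23,-21,0,0,0,0,255]'; python3 st.py; python3 -m crank '[2,-3,0,0,0,0,255, 4.4,-6,0,0,0,0,255, 7,-12,0,0,0,0,255, 9,-16,0,0,0,0,255, 11,-19,0,0,0,0,255]'; python3 st.py
```

```text
time: 8.17
position: [0.4807, 0.0307, 0.1375]
tool_rot: [0.011, 1.0, 0.0, -0.0]
ft_force: [2.1, 1.9, -0.6]
grip_width: 0.0004
grip_force: 0.9
t 8.1667 manif mm [-59.9 -97.3 137.5] yang 88.7 z [-0.001  0.    -1.   ] F [ 2.1  1.9 -0.6] w 0.00041012775187095475
time: 8.58
position: [0.4695, 0.0118, 0.1375]
tool_rot: [0.011, 1.0, 0.0, -0.0]
ft_force: [1.3, 0.4, 0.0]
grip_width: 0.0004
grip_force: 0.8
t 8.5833 manif mm [ -70.7 -116.5  137.5] yang 88.7 z [-0.001  0.    -1.   ] F [1.3 0.4 0. ] w 0.0003601966057679716
```

```bash
python3 -m crank '[0,-1,0,0,0,0,255, 0,-2,0,0,0,0,255, 0,-2,0,0,0,0,255, 0,-2,0,0,0,0,255, 0,-2,0,0,0,0,255]'; python3 st.py
```

```text
time: 9.0
position: [0.4698, 0.0103, 0.1375]
tool_rot: [0.011, 1.0, -0.0, -0.0]
ft_force: [0.3, -0.3, 1.1]
grip_width: 0.0002
grip_force: 0.0
t 9.0 manif mm [ -70.4 -118.1  137.5] yang 88.7 z [-0. -0. -1.] F [ 0.3 -0.3  1.1] w 0.0002230824374831569
```

Contact is light; I keep going in -y until the stop is felt.

```bash
for i in 1 2; do :; done; python3 -m crank '[0,-1,0,0,0,0,255, 0,-2,0,0,0,0,255, 0,-3,0,0,0,0,255, 0,-3,0,0,0,0,255, 0,-3,0,0,0,0,255]'; python3 st.py; python3 -m crank '[0,-1,0,0,0,0,255, 0,-2,0,0,0,0,255, 0,-2,0,0,0,0,255, 0,-2,0,0,0,0,255, 0,-2,0,0,0,0,255]'; python3 st.py
```

```text
time: 9.42
position: [0.4694, 0.0075, 0.1375]
tool_rot: [0.011, 1.0, 0.0, -0.0]
ft_force: [-0.4, 2.8, 0.4]
grip_width: 0.0004
grip_force: 1.1
t 9.4167 manif mm [ -70.7 -120.8  137.5] yang 88.7 z [-0.001  0.    -1.   ] F [-0.4  2.8  0.4] w 0.00038374039532671985
time: 9.83
position: [0.4694, 0.0072, 0.1375]
tool_rot: [0.012, 1.0, 0.002, -0.0]
ft_force: [0.4, 10.9, 0.6]
grip_width: 0.0007
grip_force: 4.9
t 9.8333 manif mm [ -70.7 -121.1  137.5] yang 88.6 z [-0.     0.003 -1.   ] F [ 0.4 10.9  0.6] w 0.0007346447776910685
```

Stop reached. I back off, lift and check.

```bash
python3 -m crank '[0,8,0,0,0,0,255, 0,16,0,0,0,0,255, 0,16,-20,0,0,0,255, 0,16,-45,0,0,0,255, 0,16,-75,0,0,0,255]'; python3 -m crank '[-20,7,-5,0,0,0,255, -40,14,-10,0,0,0,255, -60,22,-15,0,0,0,255, -80,30,-20,0,0,0,255, -95,36,-20,0,0,0,255]';python3 -m crank '[0,0,0,0,0,0,255, 0,0,0,0,0,0,255, 0,0,0,0,0,0,255, 0,0,0,0,0,0,255, 0,0,0,0,0,0,255]'; python3 st.py
python3 - <<'E'
from rig import robot; import cv2, numpy as np
cv2.imwrite("pics/w3.png",robot.camera("wrist")["pixels"][:,:,::-1])
a=robot.camera("scene")["pixels"][140:300,160:380,::-1]
cv2.imwrite("pics/s3.png",cv2.resize(a,None,fx=3.6,fy=3.6,interpolation=cv2.INTER_CUBIC))
E
```

```text
time: 10.25
position: [0.4692, 0.0216, 0.2123]
tool_rot: [0.011, 1.0, -0.0, -0.002]
ft_force: [-0.5, 0.7, 0.2]
grip_width: 0.0006
grip_force: 0.0
time: 10.67
position: [0.5684, 0.0557, 0.2339]
tool_rot: [0.011, 1.0, -0.001, 0.002]
ft_force: [-0.2, -0.6, 0.1]
grip_width: 0.0008
grip_force: 0.0
time: 11.08
position: [0.5648, 0.0549, 0.2324]
tool_rot: [0.011, 1.0, -0.0, -0.001]
ft_force: [0.1, 0.3, 0.9]
grip_width: 0.0006
grip_force: 0.0
t 11.0833 manif mm [ 23.6 -71.3 232.4] yang 88.7 z [-0.001 -0.    -1.   ] F [0.1 0.3 0.9] w 0.0005828133035456464
```

View pics/w3.png

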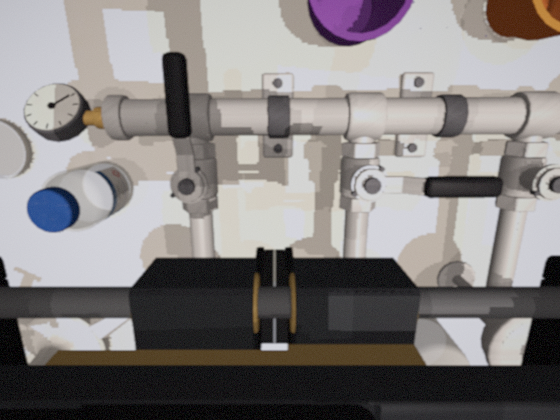

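View pics/s3.png

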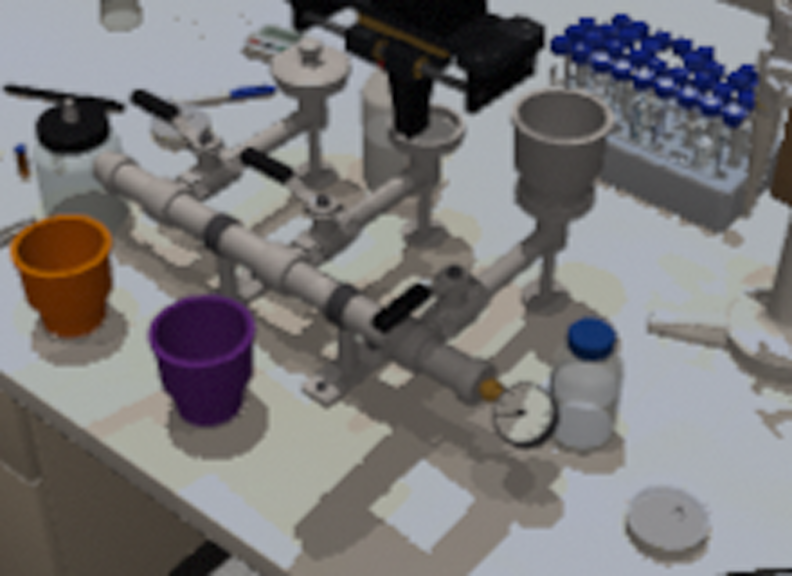

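The funnel lever (tip 175,55; hub 187,186) is over the header and the bare lever is square across its pipe. The funnel and bottles are in place. One quick numeric check of both angles by ray casting, then hand in.

Run:
```python
import numpy as np
from h import *
from rig import robot
M=np.load("pics/wrist0.npz")
K=M['intrinsics'];T=M['extrinsics'] if 'extrinsics' in M else M['mount']
# tool frame, z = 232.4-130 mm sleeve top; manifold = (23.6-x, -71.3+y)
for n,uv in {'fun tip':(175,55),'fun root':(180,133),'bare root':(427,187),'bare tip':(500,187)}.items():
    p=plane(ray(0,T,uv,K),.1024)*1e3; print(n,(23.6-p[0]).round(1),(-71.3+p[1]).round(1))
```

```text
fun tip -88.7 -136.1
fun root -39.5 -136.6
bare root -1.7 37.6
bare tip -1.6 89.9
```

```bash
python3 -c "
from rig import robot; print(robot.hand_in())"
```

```text
the job is handed in; nothing more can be done
None
```

The bare station's tap is fully shut and the funnel station's tap is fully open: each was pushed to its stop, and the last pictures show both levers within about 1° of where they should be. The job is handed in; it took about 11 s, and nothing else was seen to move.

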